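Set and lock the indexing dial

ROBOT

A 6-joint arm with a two-finger parallel gripper is mounted at the origin on the work surface; the furniture and walls round the work are solid. World frame = base frame: x ahead of the robot, y to its left, z up, the work surface at z = 0. Lengths are in m, angles in rad, forces in N, time in s.
With the tool pointing down it reaches from about 0.425 to 1.125 m from the base axis. Payload 14.9 kg.
Tool frame: the origin (TCP) lies midway between the tips of the shut fingers; the grasp point (between the pads) lies 19 mm behind it; z points along the fingers, y is the line along which they close (so a half turn about z gives the same grasp; the last joint's range is limited). The gripper opens to 91 mm and grips with 3 to 60 N. Pads are 32 mm wide; open, the fingers measure 118 mm over their backs; the gripper's body (76 mm by 178 mm) begins 60 mm behind the grasp point.
Start: joints at [-1.24, 0.379, 1.734, -0, 1.028, -0.033], TCP at [0.249, -0.654, 0.214] pointing down, gripper open.
Joint ranges: [-2.77, 2.77], [-0.74, 2.19], [0, 2.66], [-1.06, 4.2], [0.31, 2.87], [-3.08, 3.08]. Speed limits (rad/s): [1.89, 1.89, 2.39, 3.14, 3.14, 3.14].

INTERFACE

Orientations are given as a rotation vector (axis times angle).
In Python, from plant import r gives the robot as it stands.
- The arm moves only by the shell command python3 -m handwheel 'ROWS'. ROWS is JSON, a list of rows, each a list of 3 entries, a list of its own where there are three numbers: the shift along the tool's x, y, z in mm, then the turn, a rotation vector about the tool's x, y, z in rad, then the closure, from 0 (fully open) to 1 (shut). In form: [[[x, y, z], [ax, ay, az], grip], ...]. A call has 1 to 20 rows; each row shifts and turns the commanded pose from where the row before left it, along the tool's axes as they then stand; what a row does not reach is not made up. A row lasts 1/12 s, in which the tool goes at most 41.7 mm and 7.16 degrees, less where a joint would pass 70% of its speed; a pose out of reach is approached as far as the arm can. A call is refused whole if a number of a shift passes 41.7 or a number of a turn 0.125, either way. A call with a gripper value outside its range is refused whole. The fingers move at their own pace and stop on an object; the grip force is fixed at half the most. Time passes only in rows, so rows that do not move let the fingers close. It gives the time, the measured TCP pose, the force, the opening and the grip force at its end, in the units of the state.
- r.observe(): the state, without advancing time (a new reading comes with each control period).
- r.camera(name): name is "scene" or "top" or "wrist"; returns a dict with "img" (420x560x3 uint8, red, green, blue), "range_z" (420x560 float32, m along the optical axis (not along the pixel's ray), 0 where there is no reading), "fx", "fy", "cx", "cy" (pixels), "distortion" ([k1, k2, p1, p2, k3] as OpenCV has them; the pictures are not rectified), "rvec" (rotation vector, rad) and "tvec" (3), from world to camera coordinates, as OpenCV has them. Camera axes: x right, y down, z forward; pixel columns grow to the right and rows downward; lengths in m; the calibration is good to about 2 mm. A picture is of the moment at which its call begins.
- r.finish_job(): hands the job in; it is judged then, once.
The state is a dict: "t": time; "joints": joint angles; "joint_velocities": joint speeds; "joint_torque": joint torques, N m; "tcp_pos": TCP position; "orientation": TCP orientation; "force": force on the tool from outside, world axes, zero at the start; "moment": the same for the moment, N m; "width": finger opening in m; "grip_force": force on a finger pad.
Only numpy, scipy, OpenCV 4.12 (cv2) and the standard library are available. Lean on these libraries where they do the work, as an engineer would, in place of code of your own. Each camera call takes 0.05 s, during which the arm holds its last target. There are 200 camera calls.

TASK

Set the indexing table for the next hole: with the fingertips, push the fin on the aluminium dial round until the dial's black index mark lines up with the red line on the scale ring. Then push the red clamp lever anticlockwise (seen from above) all the way to its stop to lock it, leaving the dial on the line. Only push, never pinch the fin or the lever between the fingers, and leave the scale ring and the loose things on the bench where they are.

Things in the scene. Friction and masses are not known exactly. Their poses are not given: they have to be found in the camera images.
- index_table: The indexing table, fixed to the bench: green round foot (150 mm diameter, 12 mm thick) with an ear as thick, 60 mm wide, reaching 145 mm from the centre toward its own -y, that carries the lever. On the foot the black scale ring (144 mm diameter, top 28 mm above the bench), on that the dial. Origin under the foot's centre on the bench, x away from the robot when not yawed, z up.
- dial_center (a point): On the dial's vertical axis (= table centre), on its flat top, 36 mm above the bench; x axis along the fin. Aluminium dial, 110 mm diameter, with a hub (28 mm diameter, top 63 mm above the bench). One upright radial fin: black core, grey sides, white line on top; 14 to 50 mm from the axis, 16 mm thick (core 8), sides from 36 to 66 mm above the bench, core top at 70 mm.
- index_mark (a point): The dial's index mark: short black line on the bevelled rim straight in line with the fin, 55 mm from the dial axis, 31 mm above the bench. Its x axis points radially outward along the fin, z up.
- target_line (a point): The red line (15 mm long, 4 mm wide, radial) on the top of the black scale ring, the only red one among the white divisions 10 degrees apart; this point lies on it 63.5 mm from the dial axis, 28 mm above the bench. Its x axis points radially outward along the line, z up.
- dial (a joint): Angle of the dial about its vertical axis, anticlockwise from above positive, -1.7 to 1.7 rad between stops; 0 when the fin points along the table's own +x (away from the robot when the table is not yawed). It stays where it is left; friction 0.15 N m (about 4 N pushed 40 mm from the axis).
- scale_ring (a joint): Angle of the scale ring, same zero and sense as joint dial: the mark is on the line when both are equal. Stiff (0.8 N m), must not be turned.
- clamp_lever (a joint): Angle of the red clamp lever about its own vertical pivot: starts open (near 0), anticlockwise from above positive, 1.2 rad at the stop = locked. It stays where it is left; friction 0.12 N m (about 2.3 N at the paddle). Locked is only an indication: it does not change the dial's friction.
- lever_pivot (a point): On the lever's vertical pivot axis, 46 mm above the bench, at 30 mm in +x and 115 mm in -y of the dial axis in the table's own frame. Its x axis points along the lever toward the paddle.
- lever_paddle (a point): Middle of the upright red paddle of the lever, 53 mm from the pivot axis, 46 mm above the bench. The paddle is 34 mm long along the lever, 16 mm thick, from 26 to 66 mm above the bench. x axis along the lever away from the pivot, y axis across it: push on the -y side to turn it anticlockwise (toward the stop).
- rubbing_block: Loose white rubbing block, 36x92x26 mm, origin at its underside's centre. Bystander.
- wood_plug_2: Loose round wood plug, 30 mm diameter, 16 mm high, origin at its underside's centre. Bystander.
- tape_measure: Loose yellow tape measure, 36x88x62 mm, origin at its underside's centre. Bystander.

How it is judged:
On the way, in this order (a step that is already met when the one before it is completed fails the run):
1. the fingers push on the fin ((contact force between the fingers and dial_c3 above 0.5 N or contact force between the fingers and dial_c4 above 0.5 N or contact force between the fingers and dial_c5 above 0.5 N)), for 0.05 s.
2. the index mark is on the red line and the dial at rest, with the clamp lever still open (angle between the x axis of index_mark and the x axis of target_line, either way round below 0.06 rad and velocity of joint dial between -0.03 and 0.03 rad/s and value of joint clamp_lever below 0.4 rad), for 0.3 s.
3. the clamp lever is pushed to its stop (value of joint clamp_lever above 1.1 rad), for 0.2 s.
At the end, for the whole second after the job is handed in: The index mark points within 0.06 rad (3.4 degrees, about 3.5 mm at the scale) of the red line, the clamp lever is at its stop (joint over 1.1 of 1.2 rad), and both are at rest (angle between the x axis of index_mark and the x axis of target_line, either way round below 0.06 rad and value of joint clamp_lever above 1.1 rad and velocity of joint dial between -0.03 and 0.03 rad/s and velocity of joint clamp_lever between -0.03 and 0.03 rad/s); the robot touches nothing.
It fails at once if the fin is pinched (both its side faces pressed at once by the fingers, over 1 N each) (contact force between the fingers and dial_c4 above 1 N and contact force between the fingers and dial_c5 above 1 N).
It fails at once if the lever's paddle is pinched (both its faces pressed at once by the fingers, over 1 N each) (contact force between the fingers and clamp_lever_c4 above 1 N and contact force between the fingers and clamp_lever_c5 above 1 N).
It fails at once if the scale ring is turned (red line moved over 4 mm) (distance of target_line from where it was at the start of the episode above 0.004 m).
It fails at once if a loose bystander is shifted or lifted over 15 mm (distance of any of rubbing_block, wood_plug_2, tape_measure from where it was at the start of the episode above 0.015 m).
It also fails if it takes over 58 s, if anything falls off the work surface, if the arm or the gripper's body presses on something with over 40 N, if the wrist force passes 120 N, or if a joint passes its speed limit or range.

## Working session

There is one attempt and no reset: what is moved stays moved. The work goes in short steps, Python scripts to look and compute and a shell command to move; the robot and the scene stay as the last step left them, time stands still between calls to the robot, and variables do not carry over. Pictures are saved under pics/ and viewed, at most 10 in all, crops included, and the job is handed in when it is done.

```bash
mkdir -p pics; ls; python3 - <<'E'
from plant import r
import cv2,pickle
o=r.observe(); print(o)
for n in("top","scene"):
    c=r.camera(n); pickle.dump(c,open(f"{n}.pkl","wb")); cv2.imwrite(f"pics/{n}0.png",c["img"][:,:,::-1])
    print(n,c["fx"],c["rvec"],c["tvec"],c["distortion"])
E
```

```text
pics
{'t': 0.0, 'joints': array([-1.24030543e+00,  3.79410714e-01,  1.73476348e+00, -2.84059425e-05,
        1.02847854e+00, -3.33033725e-02]), 'joint_velocities': array([-9.47489213e-04, -8.20480849e-04,  3.67747924e-04,  7.00199996e-05,
        1.22650583e-03,  6.67569391e-04]), 'joint_torque': array([ 3.94463414e-04, -7.63723469e+01, -4.34365332e+01,  6.51287008e-02,
        4.24449414e-02, -1.04028341e-04]), 'tcp_pos': array([ 0.24893823, -0.65383108,  0.21329531]), 'orientation': array([-3.08873179e+00, -5.68134362e-01,  2.84214580e-04]), 'force': array([-0.51383525,  0.41860257, -0.35146309]), 'moment': array([ 0.01213025, -0.03883907, -0.00113383]), 'grip_force': 0.0, 'width': 0.09107092927971772}
top 476.9927335030629 [ 2.21019089 -2.16931273  0.04619751] [0.07396931 0.44164532 1.58365357] [0.04591571 0.         0.         0.         0.        ]
scene 481.52697857809994 [ 1.32592037 -2.09248865  1.02069357] [0.25628278 0.26495637 1.1434057 ] [-0.08990697  0.          0.          0.          0.        ]
```

View pics/top0.png

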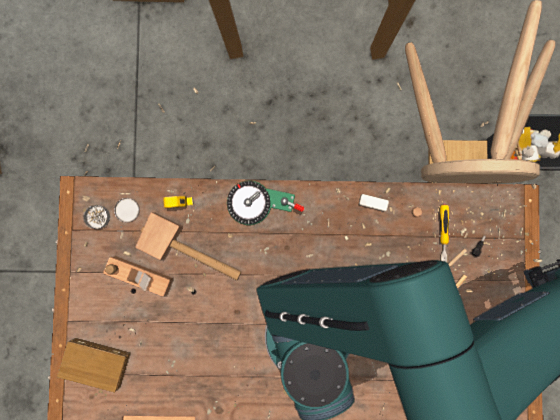

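View pics/scene0.png

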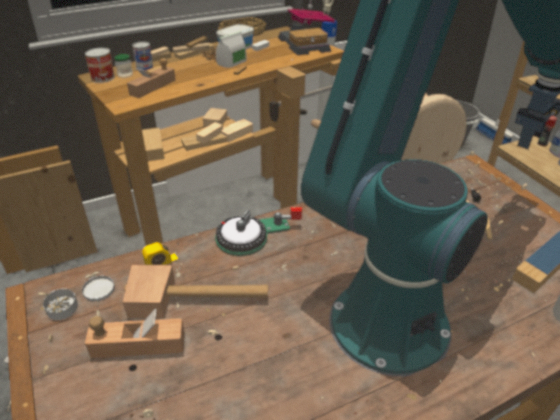

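The top view shows the table at about (249,203), the lever paddle at about (299,208) and the block at (374,202). The red line appears to be near (238,187). I'll enlarge this area and work out coordinates.

```bash
cat > h.py <<'E'
import numpy as np,cv2,pickle
def load(n): return pickle.load(open(n+".pkl","rb"))
def Kd(c): return np.array([[c["fx"],0,c["cx"]],[0,c["fy"],c["cy"]],[0,0,1.]]),np.array(c["distortion"],float)
def ray(c,uv,z):
    "world point at height z seen at pixel uv"
    K,d=Kd(c);R=cv2.Rodrigues(np.array(c["rvec"]))[0];t=np.array(c["tvec"])
    p=cv2.undistortPoints(np.array([[uv]],float),K,d)[0,0]
    v=R.T@np.array([*p,1]);o=-R.T@t
    return o+v*(z-o[2])/v[2]
def proj(c,P):
    K,d=Kd(c);return cv2.projectPoints(np.array(P,float).reshape(-1,3),np.array(c["rvec"]),np.array(c["tvec"]),K,d)[0][:,0]
def crop(c,x0,y0,w,h,s,f):
    cv2.imwrite(f,cv2.resize(c["img"][y0:y0+h,x0:x0+w,::-1],None,fx=s,fy=s,interpolation=cv2.INTER_CUBIC))
E
python3 - <<'E'
from h import *
c=load("top");print(c["cx"],c["cy"])
for uv,z in [((249,203),.036),((299,208),.066),((374,202),.026),((238,187),.028),((178,202),.062)]: print(uv,ray(c,uv,z).round(4))
crop(c,220,170,95,60,8,"pics/topc.png")
E
```

```text
286.6870135897469 201.84267268606314
(249, 203) [0.4328 0.2061 0.036 ]
(299, 208) [0.4182 0.0415 0.066 ]
(374, 202) [ 0.4442 -0.2065  0.026 ]
(238, 187) [0.4857 0.2445 0.028 ]
(178, 202) [0.4306 0.4337 0.062 ]
```

View pics/topc.png

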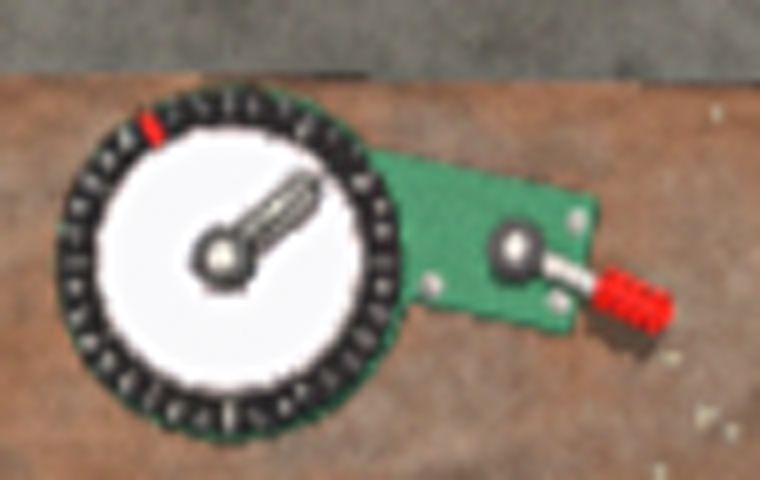

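```bash
python3 - <<'E'
from h import *
from plant import r
from scipy.spatial.transform import Rotation as Ro
c=load("top")
P=lambda X,Y,z: ray(c,((X+.5)/8-.5+220,(Y+.5)/8-.5+170),z)
C=P(229,263,.028);C2=P(228,257,.036);hub=P(222,255,.063);red=P(152,130,.028);fin=P(312,182,.068);piv=P(516,250,.06);pad=P(632,300,.066)
for n,p in dict(ring=C,dial=C2,hub=hub,red=red,finend=fin,piv=piv,pad=pad).items():
    d=(p-C2)[:2];print(n,p.round(4),np.linalg.norm(d).round(4),np.degrees(np.arctan2(d[1],d[0])).round(1))
d=(pad-piv)[:2];print("lever",np.linalg.norm(d),np.degrees(np.arctan2(d[1],d[0])))
o=r.observe();print(Ro.from_rotvec(o["orientation"]).as_matrix().round(3))
E
```

```text
ring [0.435  0.2095 0.028 ] 0.0021 172.8
dial [0.4371 0.2093 0.036 ] 0.0 0.0
hub [0.4365 0.2092 0.063 ] 0.0006 -177.0
red [0.4897 0.2427 0.028 ] 0.0623 32.5
finend [0.4664 0.1731 0.068 ] 0.0466 -51.0
piv [0.4409 0.0903 0.06  ] 0.1191 -88.2
pad [0.4212 0.043  0.066 ] 0.1671 -95.5
lever 0.051231255353747555 -112.58230807646518
[[ 0.935  0.356 -0.   ]
 [ 0.356 -0.935  0.001]
 [ 0.    -0.001 -1.   ]]
```

The geometry is consistent: the pivot is 119 mm from the axis (118.8 expected) and the lever measures 51 mm (53 expected). The dial centre is at (0.4365, 0.2093), the red line is at 32.5° and the fin at about -51°. So the dial must turn about +83°. Next I approach with the fingers shut, the tool's x face behind the fin.

```bash
python3 -m handwheel '[[[30.5,-25.8,0],[0,0,0],1],[[30.5,-25.8,0],[0,0,0],1],[[30.5,-25.8,0],[0,0,0],1],[[30.5,-25.8,0],[0,0,0],1],[[30.5,-25.8,0],[0,0,0],1],[[30.5,-25.8,0],[0,0,0],1],[[30.5,-25.8,0],[0,0,0],1],[[30.5,-25.8,0],[0,0,0],1],[[30.5,-25.8,0],[0,0,0],1],[[30.5,-25.8,0],[0,0,0],1],[[30.5,-25.8,0],[0,0,0],1],[[30.5,-25.8,0],[0,0,0],1],[[30.5,-25.8,0],[0,0,0],1],[[0,0,0],[0,0,0],1]]'
python3 -m handwheel '[[[6.1,-35.2,0],[0,0,0],1],[[6.1,-35.2,0],[0,0,0],1],[[6.1,-35.2,0],[0,0,0],1],[[6.1,-35.2,0],[0,0,0],1],[[6.1,-35.2,0],[0,0,0],1],[[6.1,-35.2,0],[0,0,0],1],[[6.1,-35.2,0],[0,0,0],1],[[6.1,-35.2,0],[0,0,0],1],[[6.1,-35.2,0],[0,0,0],1],[[6.1,-35.2,0],[0,0,0],1],[[0,0,0],[0,0,-0.106],1],[[0,0,0],[0,0,-0.106],1],[[0,0,0],[0,0,-0.106],1],[[0,0,0],[0,0,0],1],[[0,0,0],[0,0,0],1]]'
python3 - <<'E'
from h import *
from plant import r
from scipy.spatial.transform import Rotation as Ro
o=r.observe();print(o["t"],o["tcp_pos"],o["joints"].round(3),o["width"]);print(Ro.from_rotvec(o["orientation"]).as_matrix().round(3))
for n in("wrist",):
    c=r.camera(n); pickle.dump(c,open(n+".pkl","wb")); cv2.imwrite("pics/w1.png",c["img"][:,:,::-1])
    print(proj(c,[[.4365,.2093,.063],[.49,.2434,.028],[.468,.1704,.07]]))
E
```

```text
t: 1.27
tcp_pos: [0.5023, -0.195, 0.2139]
orientation: [-3.088, -0.574, -0.001]
force: [0.4, 0.8, -0.8]
width: 0.0014
grip_force: 0.0
t: 2.52
tcp_pos: [0.4319, 0.1508, 0.2138]
orientation: [2.963, 1.045, -0.0]
force: [0.6, -0.3, 0.9]
width: 0.0003
grip_force: 0.0
2.5167 [0.43193503 0.15083151 0.21381497] [ 0.285 -0.016  2.211 -0.     0.947  1.177] 0.00033123451605965987
[[ 0.779  0.628 -0.   ]
 [ 0.628 -0.779 -0.   ]
 [-0.    -0.    -1.   ]]
[[238.95693332 159.54172049]
 [247.35441989  95.54415991]
 [288.43658427 160.35915942]]
```

View pics/w1.png

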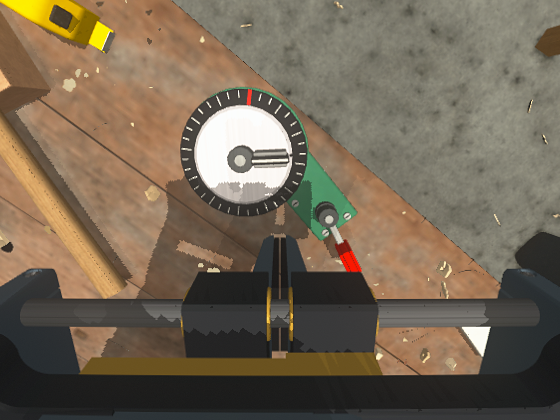

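The wrist view shows the hub at about (240,160), the fin pointing right to about (289,157) and the red line at about (249.5,97). The projected points fall on all three. I'll crop to refine the angles.

```bash
python3 - <<'E'
from h import *
c=load("wrist");crop(c,175,80,140,140,4.2,"pics/w1c.png")
E
```

```text
(no output)
```

View pics/w1c.png

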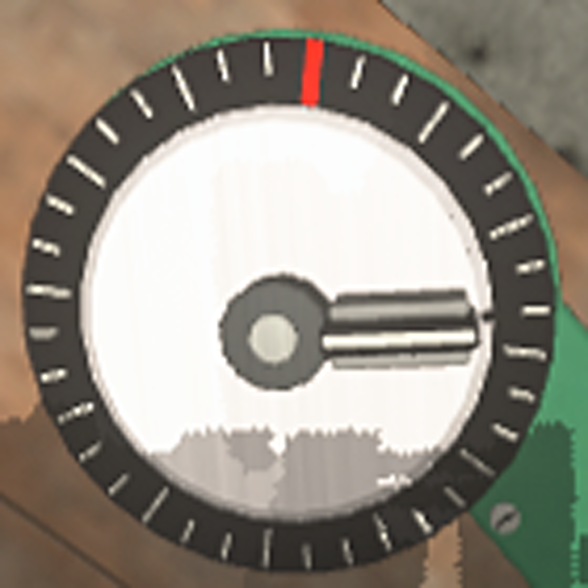

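In the crop, the index mark is at (488,316), the centre of the red line at (313,72), the ring centre at about (290,302), and the fin's white line runs (327,341) to (473,341).

```bash
python3 - <<'E'
from h import *
c=load("wrist")
P=lambda X,Y,z: ray(c,((X+.5)/4.2-.5+175,(Y+.5)/4.2-.5+80),z)
C=P(290.5,302,.028)
dial=P(286,311,.036)
hub=P(272,338,.063);f1=P(327,342,.07);f2=P(473,341,.07)
print(C,dial,hub,f1,f2)
for n,p in dict(red=P(313,72,.028),mark=P(488,316,.031),f2=f2).items():
  for q in(C,dial,hub):
    d=(p-q)[:2];print(n,np.linalg.norm(d).round(4),np.degrees(np.arctan2(d[1],d[0])).round(1))
r1,r2=P(317,40,.028),P(309,104,.028)
for d in(r1-r2,f2-f1):print(np.degrees(np.arctan2(d[1],d[0])))
E
```

```text
[0.4404517  0.21085954 0.028     ] [0.43913152 0.21025483 0.036     ] [0.43631997 0.2086287  0.063     ] [0.44505055 0.19783531 0.07      ] [0.4669069  0.17104519 0.07      ]
red 0.0583 31.3
red 0.0597 31.2
red 0.063 31.1
mark 0.0526 -54.8
mark 0.0529 -53.3
mark 0.0534 -49.8
f2 0.0478 -56.4
f2 0.0481 -54.7
f2 0.0485 -50.9
29.759810135173165
-50.791193678820804
```

```bash
python3 -m handwheel '[[[0,-1,30],[0,0,0],1],[[0,-1,30],[0,0,0],1],[[0,-1,30],[0,0,0],1],[[0,-1,30],[0,0,0],1],[[0,-1,25],[0,0,0],1],[[0,0,15],[0,0,0],1],[[0,0,9],[0,0,0],1],[[0,0,0],[0,0,0],1],[[4,0,0],[0,0,0],1],[[4,0,0],[0,0,0],1],[[2,0,0],[0,0,0],1],[[0,0,0],[0,0,0],1]]'
python3 -m handwheel '[[[2,0,0],[0,0,0],1],[[2,0,0],[0,0,0],1],[[0,0,0],[0,0,0],1]]'
python3 -m handwheel '[[[2,0,0],[0,0,0],1],[[2,0,0],[0,0,0],1],[[0,0,0],[0,0,0],1]]'
```

```text
t: 3.57
tcp_pos: [0.438, 0.1618, 0.046]
orientation: [2.961, 1.05, 0.004]
force: [0.4, 0.2, 0.6]
width: 0.0
grip_force: 0.0
t: 3.82
tcp_pos: [0.4401, 0.1639, 0.0452]
orientation: [2.961, 1.05, 0.001]
force: [-0.4, 0.3, -0.3]
width: 0.0003
grip_force: 0.0
t: 4.07
tcp_pos: [0.4424, 0.1658, 0.0448]
orientation: [2.96, 1.051, -0.002]
force: [-1.2, -6.4, 2.5]
width: 0.0004
grip_force: 2.6
```

Contact is made at 6 N. Now I arc rigidly about the dial axis: 64° in 4° rows, then look.

```bash
python3 -m handwheel '[[[2.66,1.49,0],[0,0,-0.07],1],[[2.66,1.49,0],[0,0,-0.07],1],[[2.66,1.49,0],[0,0,-0.07],1],[[2.66,1.49,0],[0,0,-0.07],1],[[2.66,1.49,0],[0,0,-0.07],1],[[2.66,1.49,0],[0,0,-0.07],1],[[2.66,1.49,0],[0,0,-0.07],1],[[2.66,1.49,0],[0,0,-0.07],1],[[0,0,0],[0,0,0],1]]'
python3 -m handwheel '[[[2.66,1.49,0],[0,0,-0.07],1],[[2.66,1.49,0],[0,0,-0.07],1],[[2.66,1.49,0],[0,0,-0.07],1],[[2.66,1.49,0],[0,0,-0.07],1],[[2.66,1.49,0],[0,0,-0.07],1],[[2.66,1.49,0],[0,0,-0.07],1],[[2.66,1.49,0],[0,0,-0.07],1],[[2.66,1.49,0],[0,0,-0.07],1],[[0,0,0],[0,0,0],1]]'
python3 - <<'E'
from h import *
from plant import r
from scipy.spatial.transform import Rotation as Ro
o=r.observe();R=Ro.from_rotvec(o["orientation"]).as_matrix();p=(o["tcp_pos"]-[.4365,.209,.036]);print(R.T@p, "fin az by tool",np.degrees(np.arctan2(R[1,1],R[0,1])))
a=r.camera("wrist");b=r.camera("top");pickle.dump(a,open("wrist.pkl","wb"));pickle.dump(b,open("top.pkl","wb"))
crop(b,215,165,100,70,4,"b.png");crop(a,150,60,200,200,3,"a.png")
A,B=cv2.imread("a.png"),cv2.imread("b.png")[:,:]
B=cv2.resize(B,(200,140)) if 0 else B[:, :200*2]
B=cv2.resize(B,(0,0),fx=.5,fy=.5)
cv2.imwrite("pics/w2.png",A)
E
```

```text
t: 4.82
tcp_pos: [0.4643, 0.1757, 0.0446]
orientation: [-2.55, -1.834, 0.003]
force: [-2.2, -3.0, 0.8]
width: 0.0003
grip_force: 1.7
t: 5.57
tcp_pos: [0.478, 0.1958, 0.0447]
orientation: [-1.945, -2.467, 0.002]
force: [-1.2, -4.1, -0.6]
width: 0.0007
grip_force: 1.5
[-0.02256103  0.03721661 -0.00869605] fin az by tool 13.49034565916707
```

View pics/w2.png

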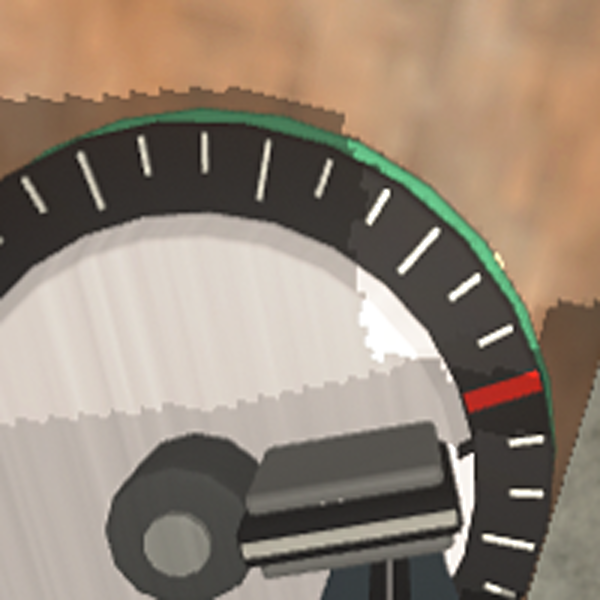

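```bash
python3 - <<'E'
from h import *
from scipy.optimize import least_squares
c=load("wrist")
P=lambda X,Y,z: ray(c,((X+.5)/3-.5+150,(Y+.5)/3-.5+60),z)
E=np.array([P(*q,.028)[:2] for q in[(75,142),(205,122),(300,138),(352,155),(440,228),(495,290),(540,368),(553,450)]])
s=least_squares(lambda x:np.hypot(*(E-x).T)-.072,[.4365,.209]);print(s.x,s.fun.round(4))
for n,p in dict(red=P(505,391,.028),redin=P(467,403,.028),mark=P(465,448,.031),t10=P(526,440,.028),t20=P(526,493,.028),fin=P(458,517,.07),fin0=P(243,551,.07),hub=P(177,544,.063)).items():
    d=p[:2]-s.x;print(n,p.round(4),np.linalg.norm(d).round(4),np.degrees(np.arctan2(d[1],d[0])).round(1))
d=P(458,517,.07)-P(243,551,.07);print(np.degrees(np.arctan2(d[1],d[0])))
d=P(541,379,.028)-P(467,403,.028);print("red dir",np.degrees(np.arctan2(d[1],d[0])))
E
```

```text
[0.43550587 0.20764394] [-0.0002  0.0001  0.0003  0.0009 -0.001  -0.0006  0.0007  0.0001]
red [0.4904 0.2417 0.028 ] 0.0646 31.9
redin [0.4835 0.2375 0.028 ] 0.0565 31.9
mark [0.4851 0.229  0.031 ] 0.054 23.3
t10 [0.4973 0.2328 0.028 ] 0.0668 22.1
t20 [0.5005 0.2216 0.028 ] 0.0665 12.1
fin [0.4812 0.228  0.07  ] 0.05 24.1
fin0 [0.448  0.2139 0.07  ] 0.014 26.5
hub [0.4362 0.2093 0.063 ] 0.0018 68.0
23.13441586442377
red dir 32.09354586749565
```

The image puts the mark at about 23.3° and the red line at 31.9°, and the division spacing agrees at 10°. That leaves 8.6°, which I'll push slowly.

```bash
python3 -m handwheel '[[[0.87,0.51,0],[0,0,-0.0233],1],[[0.87,0.51,0],[0,0,-0.0233],1],[[0.87,0.51,0],[0,0,-0.0233],1],[[0.87,0.51,0],[0,0,-0.0233],1],[[0.87,0.51,0],[0,0,-0.0233],1],[[0.87,0.51,0],[0,0,-0.0233],1],[[0,0,0],[0,0,0],1],[[0,0,0],[0,0,0],1]]'
python3 - <<'E'
from h import *
from plant import r
a=r.camera("wrist");pickle.dump(a,open("wrist.pkl","wb"));crop(a,150,60,200,200,3,"pics/w3.png")
E
```

```text
t: 6.33
tcp_pos: [0.4797, 0.2016, 0.0449]
orientation: [-1.774, -2.593, 0.001]
force: [-0.8, -3.8, -1.2]
width: 0.0002
grip_force: 1.8
```

View pics/w3.png

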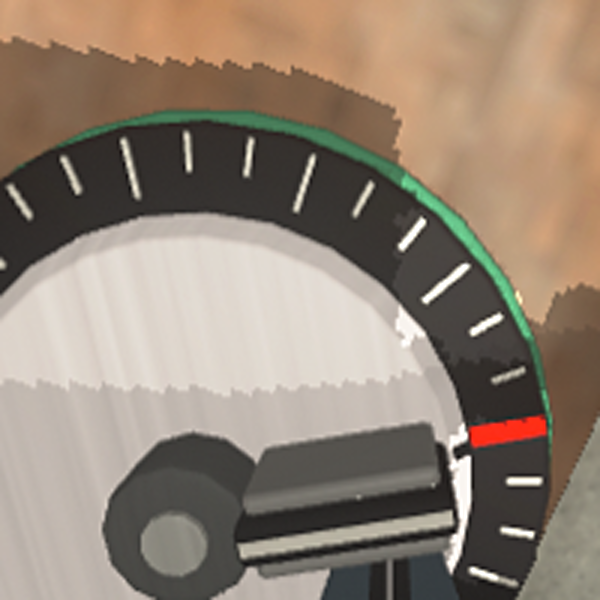

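```bash
python3 - <<'E'
from h import *
from scipy.optimize import least_squares
c=load("wrist")
P=lambda X,Y,z: ray(c,((X+.5)/3-.5+150,(Y+.5)/3-.5+60),z)
E=np.array([P(*q,.028)[:2] for q in[(70,145),(190,121),(300,138),(400,185),(470,250),(530,340),(548,420),(546,490)]])
s=least_squares(lambda x:np.hypot(*(E-x).T)-.072,[.4365,.209]);print(s.x,s.fun.round(4))
for n,p in dict(red=P(508,433,.028),mark=P(461,450,.031),t10=P(525,482,.028),fin=P(453,518,.07)).items():
    d=p[:2]-s.x;print(n,p.round(4),np.linalg.norm(d).round(4),np.degrees(np.arctan2(d[1],d[0])).round(1))
d=P(453,518,.07)-P(239,551,.07);print(np.degrees(np.arctan2(d[1],d[0])))
d=P(546,426,.028)-P(471,439,.028);print("red dir",np.degrees(np.arctan2(d[1],d[0])))
E
```

```text
[0.43597036 0.20801555] [-0.0007 -0.0001  0.      0.0004  0.0001  0.0008 -0.0001 -0.0011]
red [0.4901 0.241  0.028 ] 0.0634 31.4
mark [0.4819 0.2349 0.031 ] 0.0533 30.3
t10 [0.4977 0.2325 0.028 ] 0.0664 21.7
fin [0.478  0.2336 0.07  ] 0.0493 31.3
30.62479374102
red dir 31.496937699295646
```

The mark is about 1° short of the line, so I'll give it a tiny nudge, back off, rise and recheck.

```bash
python3 -m handwheel '[[[0.4,0.2,0],[0,0,-0.01],1],[[0,0,0],[0,0,0],1],[[-5,0,0],[0,0,0],1],[[-8,0,0],[0,0,0],1],[[-8,0,0],[0,0,0],1],[[0,0,-25],[0,0,0],1],[[0,0,-35],[0,0,0],1],[[0,0,-35],[0,0,0],1],[[-35,0,-10],[0,0,0],0],[[-35,0,0],[0,0,0],0],[[0,0,0],[0,0,0],0],[[0,0,0],[0,0,0],0]]'
python3 - <<'E'
from h import *
from plant import r
from scipy.spatial.transform import Rotation as Ro
o=r.observe();print(o["tcp_pos"],o["joints"].round(2),o["width"]);print(Ro.from_rotvec(o["orientation"]).as_matrix().round(3))
a=r.camera("wrist");pickle.dump(a,open("wrist.pkl","wb"));cv2.imwrite("pics/w4.png",a["img"][:,:,::-1])
print(proj(a,[[.4365,.209,.063],[.4409,.0903,.06],[.4212,.043,.066]]))
b=r.camera("top");pickle.dump(b,open("top.pkl","wb"))
E
```

```text
t: 7.38
tcp_pos: [0.5145, 0.1161, 0.1503]
orientation: [1.765, 2.598, 0.001]
force: [-0.3, -0.5, -0.3]
width: 0.024
grip_force: 0.0
[0.51447017 0.11605366 0.15034653] [ 0.18  0.2   2.11  0.    0.83 -0.2 ] 0.023977278895875916
[[-0.369  0.929  0.001]
 [ 0.929  0.369  0.   ]
 [-0.     0.001 -1.   ]]
[[229.27193142  74.01309083]
 [190.21588554 213.88085976]
 [151.79547499 255.35390237]]
```

View pics/w4.png

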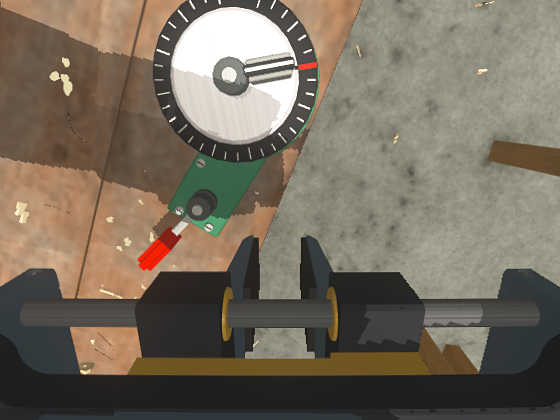

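```bash
python3 - <<'E'
from h import *
a=load("wrist");crop(a,125,0,210,280,2.8,"pics/w4c.png")
im=cv2.imread("pics/w4c.png");cv2.imwrite("pics/w4c.png",cv2.resize(im,(588,600)) if im.shape[0]>600 else im)
print(im.shape)
E
```

```text
(784, 588, 3)
```

```bash
python3 - <<'E'
from h import *
a=load("wrist")
l=a["img"][185:280,125:235,::-1];u=a["img"][35:115,210:330,::-1]
L=cv2.resize(l,None,fx=4,fy=4,interpolation=cv2.INTER_CUBIC);U=cv2.resize(u,None,fx=2.5,fy=2.5,interpolation=cv2.INTER_CUBIC)
o=np.zeros((580,440,3),np.uint8);o[:380]=L;o[380:580,:300]=U
cv2.imwrite("pics/w4d.png",o)
E
```

```text
(no output)
```

View pics/w4d.png

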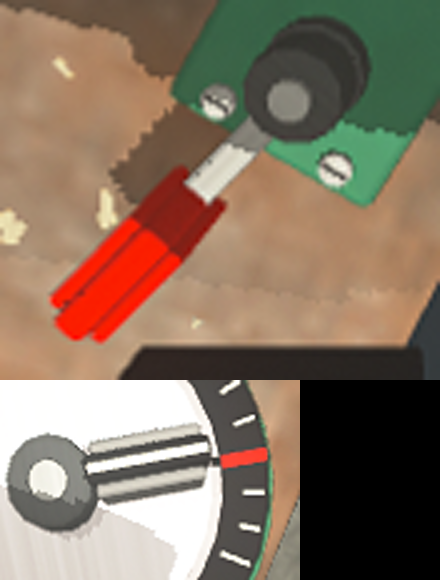

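The mark is on the red line: in the lower panel the mark is at (215,462) and the line at (245,459). In the upper panel the knob is at (288,100) and the middle of the paddle top at about (133,257).

```bash
python3 - <<'E'
from h import *
a=load("wrist")
P=lambda X,Y,z: ray(a,((X+.5)/4-.5+125,(Y+.5)/4-.5+185),z)
U=lambda X,Y,z: ray(a,((X+.5)/2.5-.5+210,(Y-380+.5)/2.5-.5+35),z)
for z in(.055,.06,.065):print("knob",z,P(288,100,z))
k=P(288,100,.06)
pad=P(133,257,.066);print("pad",pad,pad-k)
p1,p2=P(197,187,.066),P(72,322,.066);d=p2-p1;print(np.linalg.norm(d),np.degrees(np.arctan2(d[1],d[0])))
print("hub",U(46,480,.063))
h=U(46,480,.063)
for q in[(215,462,.031),(245,459,.028),(207,451,.07)]:
    d=U(*q)-h;print(d,np.degrees(np.arctan2(d[1],d[0])))
# depth check
rz=a["range_z"];print(rz[209,196],rz[249,158],rz[74,229])
R=cv2.Rodrigues(np.array(a["rvec"]))[0]
K,dd=Kd(a)
for u,v in[(196,209),(158,249),(160,251),(229,74)]:
    p=cv2.undistortPoints(np.array([[[u,v]]],float),K,dd)[0,0]; print(u,v,R.T@(np.array([*p,1])*rz[v,u]-np.array(a["tvec"])))
E
```

```text
knob 0.055 [0.44423591 0.09414273 0.055     ]
knob 0.06 [0.44495177 0.0960627  0.06      ]
knob 0.065 [0.44566762 0.09798267 0.065     ]
pad [0.4246195  0.05109488 0.066     ] [-0.02033226 -0.04496782  0.006     ]
0.04514582588040091 -112.56460598996665
hub [0.43583161 0.20821876 0.063     ]
[ 0.04555594  0.02785724 -0.032     ] 31.445585274188574
[ 0.05470421  0.03292808 -0.035     ] 31.044975884975823
[0.04237459 0.02435499 0.007     ] 29.8883328075638
0.28705245 0.2783361 0.2386153
196 209 [0.44220648 0.09095818 0.04576705]
158 249 [0.4244488  0.05025017 0.06465068]
160 251 [0.42682241 0.04959241 0.06562756]
229 74 [0.43605309 0.20900372 0.06158547]
```

The mark is within 0.5° of the line. For the lever, I use open fingers with the trailing finger behind the paddle.

```bash
python3 -m handwheel '[[[-17.8,-31.5,0],[0,0,0],0],[[-17.8,-31.5,0],[0,0,0],0],[[-17.8,-31.5,0],[0,0,0],0],[[0,0,0],[0,0,0.1105],0],[[0,0,0],[0,0,0.1105],0],[[0,0,0],[0,0,0.1105],0],[[0,0,0],[0,0,0.1105],0],[[0,0,0],[0,0,0.1105],0],[[0,0,0],[0,0,0.1105],0],[[0,0,0],[0,0,0.1105],0],[[0,0,0],[0,0,0],0],[[0,0,0],[0,0,0],0],[[0,0,0],[0,0,0],0]]'
cat > st.py <<'E'
from h import *
from plant import r
from scipy.spatial.transform import Rotation as Ro
o=r.observe();R=Ro.from_rotvec(o["orientation"]).as_matrix();p=o["tcp_pos"]
print(p,o["joints"].round(2),o["width"],"y az",np.degrees(np.arctan2(R[1,1],R[0,1])),"z",R[:,2].round(3))
print("TCP in tool axes from pivot",(R.T@(p-[.442,.091,0])*1000).round(1))
print("want start, tool:",(R.T@(np.array([.4465,.0316,.036])-p)*1000).round(1))
E
python3 st.py
```

```text
t: 8.57
tcp_pos: [0.4456, 0.0334, 0.1498]
orientation: [-2.608, -1.751, 0.0]
force: [0.4, 1.0, 1.0]
width: 0.0912
grip_force: 0.0
[0.4456416  0.03338904 0.14980287] [0.02 0.07 2.26 0.   0.8  0.41] 0.09120090401382422 y az -22.250494599748933 z [-0.  0. -1.]
TCP in tool axes from pivot [ -52.    25.1 -149.8]
want start, tool: [ -1.3   1.5 113.8]
```

```bash
python3 -m handwheel '[[[0,0,25],[0,0,0],0],[[0,0,30],[0,0,0],0],[[0,0,25],[0,0,0],0],[[0,0,17],[0,0,0],0],[[0,0,10],[0,0,0],0],[[0,0,6],[0,0,0],0],[[0,0,0],[0,0,0],0],[[0,0,0],[0,0,0],0]]'
python3 -m handwheel '[[[0,4,0],[0,0,0],0],[[0,3,0],[0,0,0],0],[[0,2,0],[0,0,0],0],[[0,0,0],[0,0,0],0]]'
python3 -m handwheel '[[[0,2,0],[0,0,0],0],[[0,2,0],[0,0,0],0],[[0,0,0],[0,0,0],0]]'
python3 st.py
```

```text
t: 9.23
tcp_pos: [0.4462, 0.0331, 0.0374]
orientation: [2.611, 1.746, 0.001]
force: [0.0, 0.2, -0.3]
width: 0.0911
grip_force: 0.0
t: 9.57
tcp_pos: [0.4551, 0.0294, 0.0375]
orientation: [2.612, 1.745, 0.002]
force: [0.5, -0.0, 0.1]
width: 0.0912
grip_force: 0.0
t: 9.82
tcp_pos: [0.4581, 0.028, 0.037]
orientation: [2.612, 1.745, 0.0]
force: [0.3, 0.1, -0.5]
width: 0.0911
grip_force: 0.0
[0.45805518 0.02795105 0.03699939] [ 0.01  0.32  2.26 -0.    0.56  0.4 ] 0.09106472944365009 y az -22.499984954857695 z [ 0. -0. -1.]
TCP in tool axes from pivot [-52.1  39.  -37. ]
want start, tool: [ -1.1 -12.1   1. ]
```

```bash
python3 -m handwheel '[[[0,1.5,0],[0,0,0],0],[[2.93,3.54,0],[0,0,-0.07],0],[[2.93,3.54,0],[0,0,-0.07],0],[[2.93,3.54,0],[0,0,-0.07],0],[[0,0,0],[0,0,0],0]]'
python3 st.py
python3 -m handwheel '[[[2.93,3.54,0],[0,0,-0.07],0],[[2.93,3.54,0],[0,0,-0.07],0],[[2.93,3.54,0],[0,0,-0.07],0],[[2.93,3.54,0],[0,0,-0.07],0],[[2.93,3.54,0],[0,0,-0.07],0],[[2.93,3.54,0],[0,0,-0.07],0],[[2.93,3.54,0],[0,0,-0.07],0],[[2.93,3.54,0],[0,0,-0.07],0],[[0,0,0],[0,0,0],0]]'
python3 st.py
```

```text
t: 10.23
tcp_pos: [0.4723, 0.0326, 0.0368]
orientation: [-2.411, -2.014, 0.0]
force: [0.0, 0.1, -0.4]
width: 0.0912
grip_force: 0.0
[0.47230164 0.03256848 0.03683526] [ 0.02  0.34  2.23 -0.    0.57  0.2 ] 0.09119753981266357 y az -10.263449049211149 z [-0. -0. -1.]
TCP in tool axes from pivot [-52.1  40.2 -36.8]
want start, tool: [ -5.6 -25.2   0.8]
t: 10.98
tcp_pos: [0.4983, 0.0574, 0.0368]
orientation: [-1.763, -2.6, 0.001]
force: [-0.6, -1.6, -0.3]
width: 0.0914
grip_force: 0.6
[0.49830762 0.0574257  0.03676456] [ 0.07  0.37  2.18 -0.    0.59 -0.31] 0.09144290264437585 y az 21.707129981884535 z [-0.001 -0.    -1.   ]
TCP in tool axes from pivot [-52.   39.9 -36.8]
want start, tool: [ -4.8 -57.7   0.8]
```

```bash
python3 -m handwheel '[[[2.93,3.54,0],[0,0,-0.07],0],[[2.93,3.54,0],[0,0,-0.07],0],[[2.93,3.54,0],[0,0,-0.07],0],[[2.93,3.54,0],[0,0,-0.07],0],[[0,0,0],[0,0,0],0]]'
python3 -m handwheel '[[[1.47,1.77,0],[0,0,-0.035],0],[[1.47,1.77,0],[0,0,-0.035],0],[[0,0,0],[0,0,0],0]]'
python3 -m handwheel '[[[0.84,1.0,0],[0,0,-0.02],0],[[0.84,1.0,0],[0,0,-0.02],0],[[0,0,0],[0,0,0],0]]'
python3 st.py
```

```text
t: 11.4
tcp_pos: [0.5033, 0.0732, 0.0364]
orientation: [-1.381, -2.818, 0.006]
force: [-9.3, -17.6, 8.4]
width: 0.091
grip_force: 9.4
t: 11.65
tcp_pos: [0.5009, 0.0755, 0.0358]
orientation: [-1.281, -2.859, 0.015]
force: [-23.6, -42.5, 25.1]
width: 0.0913
grip_force: 22.8
t: 11.9
tcp_pos: [0.4994, 0.0768, 0.0355]
orientation: [-1.224, -2.881, 0.02]
force: [-32.7, -58.6, 33.9]
width: 0.091
grip_force: 31.0
[0.49939542 0.07680627 0.03549732] [ 0.11  0.38  2.17 -0.01  0.61 -0.65] 0.09102311533639985 y az 43.97598586570051 z [-0.016 -0.007 -1.   ]
TCP in tool axes from pivot [-49.8  30.9 -36.3]
want start, tool: [  4.2 -69.5   0.7]
```

```bash
python3 -m handwheel '[[[0,-6,0],[0,0,0],0],[[0,-8,0],[0,0,0],0],[[0,-8,0],[0,0,0],0],[[0,0,0],[0,0,0],0]]'
python3 -m handwheel '[[[0,0,-30],[0,0,0],0],[[0,0,-40],[0,0,0],0],[[0,0,-40],[0,0,0],0],[[-30,0,0],[0,0,0],0],[[-30,0,0],[0,0,0],0],[[0,0,0],[0,0,0],0],[[0,0,0],[0,0,0],0]]'
python3 st.py
python3 - <<'E'
from h import *
from plant import r
a=r.camera("wrist");pickle.dump(a,open("wrist.pkl","wb"))
b=r.camera("top");pickle.dump(b,open("top.pkl","wb"))
B=cv2.resize(b["img"][170:230,220:315,::-1],None,fx=4,fy=4,interpolation=cv2.INTER_CUBIC)
o=np.zeros((560,780,3),np.uint8);A=cv2.resize(a["img"][0:280,60:450,::-1],(780,560));o[:]=A;o[320:560,400:780]=B
cv2.imwrite("pics/w5.png",o);cv2.imwrite("pics/w5full.png",a["img"][:,:,::-1])
print(proj(a,[[.4365,.209,.063],[.442,.091,.046],[.48,.054,.066],[.49,.242,.028]]))
E
```

```text
t: 12.23
tcp_pos: [0.49, 0.0653, 0.0369]
orientation: [-1.232, -2.89, 0.0]
force: [0.0, -0.5, 0.2]
width: 0.091
grip_force: 0.0
t: 12.82
tcp_pos: [0.5336, 0.0223, 0.1473]
orientation: [1.232, 2.889, 0.001]
force: [-0.4, 0.2, -0.8]
width: 0.0912
grip_force: 0.0
[0.533585   0.02231689 0.14727619] [-0.    0.22  2.1   0.    0.82 -0.77] 0.09123860886868854 y az 43.81480528207237 z [ 0.001  0.    -1.   ]
TCP in tool axes from pivot [-113.1   18.7 -147.2]
want start, tool: [ 67.1 -56.5 111.2]
[[366.88971728 -64.94367701]
 [255.88784727  78.95533747]
 [257.85500109 148.66309611]
 [431.29932825 -20.53322266]]
```

```bash
python3 -m handwheel '[[[27,17,-13],[0,0,0],0],[[27,17,-13],[0,0,0],0],[[27,17,-13],[0,0,0],0],[[0,0,0],[0,0,0],0],[[0,0,0],[0,0,0],0]]'
python3 - <<'E'
from h import *
from plant import r
a=r.camera("wrist");pickle.dump(a,open("wrist.pkl","wb"))
q=proj(a,[[.4365,.209,.063],[.442,.091,.046],[.48,.054,.066],[.49,.242,.028]]);print(q)
x0,y0=np.maximum(q.min(0)-[60,45],0).astype(int);x1,y1=np.minimum(q.max(0)+[60,45],[559,419]).astype(int)
print(x0,y0,x1,y1);s=min(800/(x1-x0),600/(y1-y0))*.98//.1*.1;print(s)
crop(a,x0,y0,x1-x0,y1-y0,s,"pics/w6.png")
E
```

```text
t: 13.33
tcp_pos: [0.5125, 0.1182, 0.1862]
orientation: [1.224, 2.893, 0.001]
force: [0.6, -0.3, 0.4]
width: 0.0912
grip_force: 0.0
[[289.19289254  75.34907086]
 [209.38052422 173.50582201]
 [210.18765731 230.53600179]
 [350.57671098  94.46321489]]
149 30 410 275
2.3000000000000003
```

View pics/w6.png

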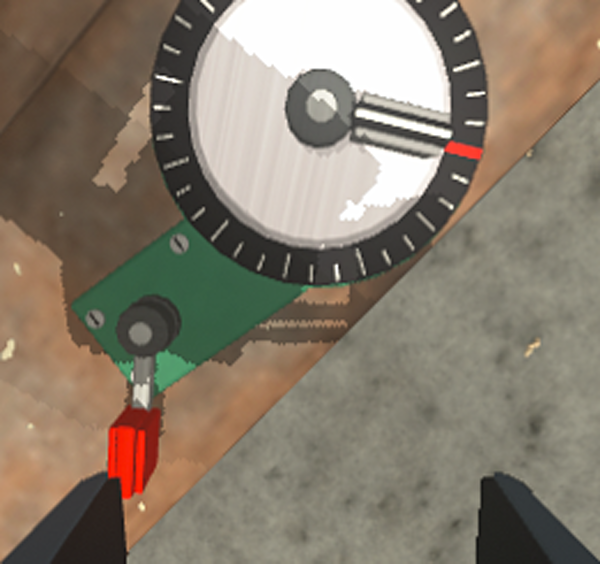

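The fin and mark point at the red line at (464,150). The lever has swung round, with the knob at (140,333) and the paddle top's midline running about (125,428) to (130,493). I'll compute both angles.

```bash
python3 - <<'E'
from h import *
a=load("wrist");s=2.3
P=lambda X,Y,z: ray(a,((X+.5)/s-.5+149,(Y+.5)/s-.5+30),z)
az=lambda d:np.degrees(np.arctan2(d[1],d[0])).round(1)
k=P(140,333,.046);p=P(127,460,.066);print(k,p,np.linalg.norm((p-k)[:2]),az(p-k))
print("paddle line",az(P(129,494,.066)-P(124,427,.066)),"arm",az(P(143,404,.046)-P(144,362,.046)))
h=P(321,104,.063);print(h,"red",az(P(464,150,.028)-h),"redline",az(P(482,154,.028)-P(446,147,.028)),"fin",az(P(449,132,.07)-P(357,113,.07)))
E
```

```text
[0.44279716 0.09037939 0.046     ] [0.47501674 0.05036481 0.066     ] 0.05137380795718176 -51.2
paddle line -46.0 arm -50.9
[0.43570386 0.20869032 0.063     ] red 31.1 redline 34.0 fin 33.4
```

The lever was driven hard against its stop: 68 N, against about 2 N of friction, and it swung about 61–67° by image. The mark is on the line within about 1–2°. Nothing is touching, so I'm handing in.

```bash
python3 -c "
from plant import r
print(r.finish_job())"
```

```text
the job is handed in; nothing more can be done
None
```

I pushed the dial until its index mark was within about 2° of the red line, pushed the clamp lever until it would go no further (68 N), and handed the job in at about 13 s; the lever angle read about 61–67° in the image and no verdict came back.

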